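# Nest the handled lab pans

### The job

Put the three stick-handled steel pans away as one nest: lower the medium pan into the large one and let go, then lower the small pan into the medium one, each fully home and level, with the three handles fanned well apart so that none lies over or against another. Keep hold of each pan until it is well down inside (do not drop it in), leave the large pan standing where it is, and leave the other things on the bench alone.

Things in the scene. Friction and masses are not known exactly. Their poses are not given: they have to be found in the camera images.
- large_pan_center (a point): large stick-handled stainless pan, loose, about 300 g: round open pan, outer diameter 124 mm at the rim and 110 at the foot, 60 high, wall 3, base 5 thick. This point is on its axis half-way up (30 above its underside, 30 below its rim). x points along its handle, z up. All three have the same height; radial clearance between neighbours is about 5 mm.
- large_pan_handle (a point): the large pan's handle: a straight level bar 14 mm wide, 15 high (from 59 to 74 above the pan's underside), starting at the rim and reaching 75 beyond it. This point is in the middle of the bar's section, 107 mm out from the pan's axis, 66.5 above its underside; x points outward along the bar. Handles overlap in height when pans are nested, so a handle laid over another holds its pan up and tilted.
- medium_pan_center (a point): medium stick-handled stainless pan, loose, about 250 g: round open pan, outer diameter 108 mm at the rim and 94 at the foot, 60 high, wall 3, base 5 thick. This point is on its axis half-way up (30 above its underside, 30 below its rim). x points along its handle, z up. Fully home, this point stands 5 mm above the same point of the next larger pan.
- medium_pan_handle (a point): the medium pan's handle: a straight level bar 14 mm wide, 15 high (from 59 to 74 above the pan's underside), starting at the rim and reaching 75 beyond it. This point is in the middle of the bar's section, 99 mm out from the pan's axis, 66.5 above its underside; x points outward along the bar. Home in the next larger pan, the bar passes about 4 mm above that pan's rim.
- small_pan_center (a point): small stick-handled stainless pan, loose, about 200 g: round open pan, outer diameter 92 mm at the rim and 78 at the foot, 60 high, wall 3, base 5 thick. This point is on its axis half-way up (30 above its underside, 30 below its rim). x points along its handle, z up. Fully home, this point stands 5 mm above the same point of the next larger pan.
- small_pan_handle (a point): the small pan's handle: a straight level bar 14 mm wide, 15 high (from 59 to 74 above the pan's underside), starting at the rim and reaching 75 beyond it. This point is in the middle of the bar's section, 91 mm out from the pan's axis, 66.5 above its underside; x points outward along the bar. Home in the next larger pan, the bar passes about 4 mm above that pan's rim.
- slide_box_center (a point): low closed slide box, white with grey lid, 87 x 62 x 32 (mm); loose bystander standing on the bench; this point is on its upright axis, near mid-height
- petri_dishes_center (a point): stack of two closed petri dishes, 93 diameter, 29 high (mm); loose bystander standing on the bench; this point is on its upright axis, near mid-height
- tube_rack_center (a point): green tube rack, 80 x 200, 45 high (mm); loose bystander standing on the bench; this point is on its upright axis, near mid-height
- amber_bottle_center (a point): amber glass bottle, 60 diameter, 115 high (mm); loose bystander standing on the bench; this point is on its upright axis, near mid-height
- slide_tray_center (a point): flat aluminium slide tray with three glass slides, 60 x 90, 13 high (mm); loose bystander standing on the bench; this point is on its upright axis, near mid-height
- steel_bowl_center (a point): plain steel bowl without handle, 110 diameter, 45 high (mm); loose bystander standing on the bench; this point is on its upright axis, near mid-height
- wash_bottle_center (a point): white wash bottle with blue spout, 60 diameter, 140 high (mm); loose bystander standing on the bench; this point is on its upright axis, near mid-height
There are look-alikes about, which are no part of the job. What is shaped like the part that bears small_pan_center but black or turquoise is not meant. What is shaped like the part that bears medium_pan_center but black or purple is not meant.

How it is judged (in metres and radians):
On the way, in this order (a step that is already met when the one before it is completed fails the run):
1. the medium pan is lowered, still held, well into the large pan (horizontal distance between medium_pan_center and large_pan_center below 0.015 m and z of medium_pan_center in the frame of large_pan_center below 0.035 m and contact force between the fingers and medium_pan above 0.5 N), for 0.1 s.
2. the medium pan is fully home in the large pan, level, handles apart, let go (horizontal distance between medium_pan_center and large_pan_center below 0.012 m and z of medium_pan_center in the frame of large_pan_center below 0.008 m and angle between medium_pan_center's own z axis and vertical below 0.05 rad and horizontal distance between medium_pan_handle and large_pan_handle above 0.06 m and contact force between the fingers and medium_pan below 0.1 N), for 0.2 s.
3. the small pan is lowered, still held, well into the medium pan (horizontal distance between small_pan_center and medium_pan_center below 0.015 m and z of small_pan_center in the frame of medium_pan_center below 0.035 m and contact force between the fingers and small_pan above 0.5 N), for 0.1 s.
At the end, for the whole second after the job is handed in: Medium in large and small in medium: within 12 mm of concentric, centre under 8 mm above that of the pan it sits in (5 is home), all within 0.05 rad of level, handle points of every two pans over 60 mm apart, large pan within 50 mm of its start, all released and at rest (all of step 2 and horizontal distance between small_pan_center and medium_pan_center below 0.012 m and z of small_pan_center in the frame of medium_pan_center below 0.008 m and angle between each of small_pan_center, large_pan_center's own z axis and vertical below 0.05 rad and horizontal distance between small_pan_handle and medium_pan_handle above 0.06 m and horizontal distance between small_pan_handle and large_pan_handle above 0.06 m and distance of large_pan_center from where it was at the start of the episode below 0.05 m and contact force between the fingers and small_pan below 0.1 N and linear speed of each of large_pan, medium_pan, small_pan below 0.02 m/s); the robot touches nothing.
It fails at once if a bystander is moved by more than 30 mm (distance of any of slide_box_center, petri_dishes_center, tube_rack_center, amber_bottle_center, slide_tray_center, steel_bowl_center, wash_bottle_center from where it was at the start of the episode above 0.03 m).
It also fails if it takes over 62 s, if anything falls off the work surface, if the arm or the gripper's body presses on something with over 40 N, if the wrist force passes 120 N, or if a joint passes its speed limit or range.

### The arm

A 7-joint arm with a two-finger parallel gripper is mounted at the origin on the work surface. World frame = base frame: x ahead of the robot, y to its left, z up, the work surface at z = 0. Lengths are in mm, angles in rad, forces in N, time in s.
With the tool pointing down it reaches from about 400 to 875 mm from the base axis. Payload 4.4 kg.
Tool frame: the origin (TCP) lies midway between the tips of the shut fingers; the grasp point (between the pads) lies 19 mm behind it; z points along the fingers, y is the direction in which the jaws open and shut (so a half turn about z gives the same grasp; the last joint's range is limited). The gripper opens to 85 mm and grips with 20 to 120 N. Pads are 22 mm wide; open, the fingers measure 114 mm over their backs; the gripper's body (76 mm by 85 mm) begins 54 mm behind the grasp point. The pads swing forward as they close: fully open they stand 13 mm farther back than shut.
Start: joints at [-1.326, 0.628, 0.038, 1.517, -0.027, 0.996, -0.02], TCP at [198.759, 618.88, 231.313] pointing down, gripper open.
Joint ranges: [-3.06, 3.06], [-0.37, 2.12], [-1.25, 1.32], [0.18, 2.47], [-1.1, 4.24], [0.23, 1.98], [-2.94, 2.94]. Speed limits (rad/s): [2.57, 2.57, 3.14, 3.14, 3.14, 3.14, 3.14].

### API

Orientations are given as [roll, pitch, yaw] about the fixed x, y, z axes, in that order (R = Rz(yaw) Ry(pitch) Rx(roll)).
In Python, from cell import * gives the robot as it stands. The module is installed in compiled form; this text tells all that it offers.
- The arm moves only by the tool move_arm, never from a script. Its argument "series" is a list of rows, each a list of 2 entries, a list of its own where there are three numbers: the shift along the tool's x, y, z in m, then the turn about the tool's z in rad. In form: [[[x, y, z], yaw], ...]. A call has 1 to 5 rows; each row is the pose to reach, as a shift and turn from the pose measured when the call began, along the tool's axes at that moment; what a row does not reach only later rows make up. A row lasts 1/8 s, in which the tool goes at most 62.5 mm and 10.7 degrees, less where a joint would pass 70% of its speed; a pose out of reach is approached as far as the arm can. A call with a gripper value outside its range is refused whole. "claw" is the opening, from 0 (shut) to 1 (fully open), set as the call begins (left out, the last holds). The fingers move at their own pace and stop on an object; the grip force is fixed at half the most. Time passes only in rows, so rows that repeat a pose let the fingers close. It gives the time, the measured TCP pose, the force and the opening at its end, in the units of the state.
- read_state(): the state, without advancing time (a new reading comes with each control period).
- get_image(name): name is "scene" or "top"; returns the picture (400x640x3 uint8, blue, green, red); there is no depth.
- camera_model(name): a dict with "fov_y" (degrees; the focal length in pixels is half the picture's height over the tangent of half this angle, whatever the lens; pixels are square), "cx", "cy" (the principal point, pixels), "pose" (4x4, takes a point from camera to world coordinates). Camera axes: x right, y down, z forward; pixel columns grow to the right and rows downward; lengths in mm; the calibration is good to about 2 mm. A picture is of the moment at which its call begins. camera_model takes no time and is no camera call.
- finish_job(): hands the job in, once; it reports no verdict.
The state is a dict: "clock": time; "qpos": joint angles; "qd": joint speeds; "tau": joint torques, N m; "eef_pos": TCP position; "tool_rot": TCP orientation; "force": force on the tool from outside, world axes, zero at the start; "torque": the same for the moment, N m; "width": finger opening in mm.
Only numpy, scipy, OpenCV 4.12 (cv2) and the standard library are available. Lean on these libraries where they do the work, as an engineer would, in place of code of your own. Each camera call takes 0.05 s, during which the arm holds its last target. There are 200 camera calls.

## Working session

There is one attempt and no reset: what is moved stays moved. The work goes in short steps, Python scripts to look and compute and a tool call to move; the robot and the scene stay as the last step left them, time stands still between calls to the robot, and variables do not carry over. Pictures are saved under pics/ and viewed, about 8 in all and at most 12, crops included, and the job is handed in when it is done.

Besides the shell and the picture viewer there is one more tool, called as a command line: name --argument value ..., lists and objects as JSON in quotes. move_arm: Moves the arm, as the interface text tells. Its arguments: {"type":"object","properties":{"series":{"type":"array"},"claw":{"type":"number"}},"required":["series"]}

```bash
mkdir -p pics
python3 - <<'E'
from cell import *
import cv2,numpy as np
print(read_state())
for n in("scene","top"):
    m=camera_model(n);print(n,m["fov_y"],m["cx"],m["cy"],np.round(m["pose"],3).tolist(), [k for k in m])
    cv2.imwrite(f"pics/{n}0.png",get_image(n))
E
```

```text
{'clock': 0.0, 'qpos': array([-1.32580631,  0.62935541,  0.03844444,  1.51836141, -0.02701156,
        0.99629956, -0.01997732]), 'qd': array([ 1.37129247e-03, -6.25259821e-05,  6.70651336e-04, -3.61751655e-04,
        7.57558681e-04, -7.38147659e-05,  1.18994563e-03]), 'tau': array([ 8.08758978e-04, -5.63404834e+01,  1.22616716e+00, -1.93447763e+01,
        1.08928944e-02,  1.06094367e-02, -9.77275050e-06]), 'eef_pos': array([198.55704811, 618.2761431 , 230.38522199]), 'tool_rot': array([-3.13968700e+00,  1.72878102e-05,  2.83081718e+00]), 'force': array([-0.15006516,  0.56979864, -0.192743  ]), 'torque': array([ 0.0110435 , -0.00943671, -0.03228654]), 'width': 85.28788634944938}
scene 53.68857664090096 314.76210990071695 206.93452873776084 [[-0.54, 0.662, -0.52, 1133.332], [0.842, 0.432, -0.324, 412.129], [0.01, -0.613, -0.79, 984.382], [0.0, 0.0, 0.0, 1.0]] ['fov_y', 'cx', 'cy', 'pose']
top 50.297066268429305 325.6981084893323 199.48267462210302 [[-0.002, -0.994, 0.108, 391.836], [-1.0, 0.0, -0.016, 51.599], [0.016, -0.108, -0.994, 1448.503], [0.0, 0.0, 0.0, 1.0]] ['fov_y', 'cx', 'cy', 'pose']
```

View pics/scene0.png

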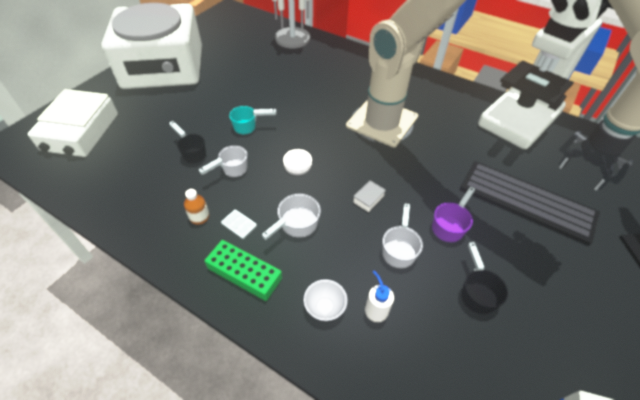

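View pics/top0.png

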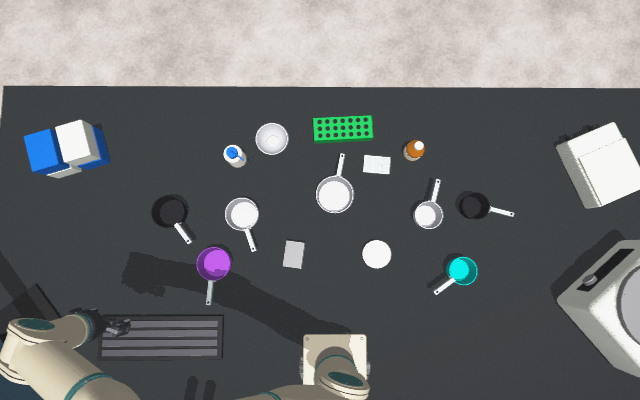

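Top view: large pan at (335,194) with its handle up to (342,155), medium at (242,214) with its handle to (253,250), small at (428,214) with its handle to (437,181). The plain bowl is at (272,139). In the scene view the large is at (299,215), the medium at (402,247) and the small at (233,161). Next I measure from both views.

```bash
cat > h.py <<'E'
import cv2,numpy as np
from cell import *
def ray(n,px,z):
    m=camera_model(n);f=200/np.tan(np.radians(m["fov_y"])/2);T=np.array(m["pose"])
    px=np.atleast_2d(np.float64(px))
    d=np.c_[(px[:,0]-m["cx"])/f,(px[:,1]-m["cy"])/f,np.ones(len(px))]@T[:3,:3].T
    return T[:3,3]+d*((z-T[2,3])/d[:,2])[:,None]
def pan(n,img,seed,z0=0.,rad=75,thr=105):
    """mask blob near seed -> (circle centre, diam) at rim, handle direction, handle tip"""
    hsv=cv2.cvtColor(img,cv2.COLOR_BGR2HSV)
    m=((hsv[...,2]>thr)&(hsv[...,1]<60)).astype(np.uint8)
    m=cv2.morphologyEx(m,cv2.MORPH_CLOSE,np.ones((3,3)))
    _,l=cv2.connectedComponents(m); k=(l==l[seed[1],seed[0]]).astype(np.uint8)
    cs,_=cv2.findContours(k,cv2.RETR_EXTERNAL,cv2.CHAIN_APPROX_NONE)
    c=max(cs,key=cv2.contourArea); k=cv2.drawContours(k*0,[c],-1,1,-1)
    body=cv2.morphologyEx(k,cv2.MORPH_OPEN,cv2.getStructuringElement(cv2.MORPH_ELLIPSE,(13,13)))
    cb=max(cv2.findContours(body,0,1)[0],key=cv2.contourArea)
    P=ray(n,cb[:,0],z0+60)[:,:2].astype(np.float32)
    e=cv2.fitEllipse(P); hm=k&~cv2.dilate(body,np.ones((3,3)))
    _,hl,st,_=cv2.connectedComponentsWithStats(hm); j=1+np.argmax(st[1:,4])
    ys,xs=np.nonzero(hl==j); H=ray(n,np.c_[xs,ys],z0+74)[:,:2]
    mu=H.mean(0); v=np.linalg.svd(H-mu)[2][0]; v*=np.sign(v@(mu-e[0])); tip=mu+v*((H-mu)@v).max()
    return np.array(e[0]),np.array(e[1]),mu,v,tip
E
python3 - <<'E'
from h import *
np.set_printoptions(precision=1,suppress=True)
S={"top":dict(L=(335,194),M=(242,214),S=(428,214)),"scene":dict(L=(299,215),M=(402,247),S=(233,161))}
for n in S:
    img=cv2.imread(f"pics/{n}0.png")
    for k,s in S[n].items():
        c,d,mu,v,tip=pan(n,img,s); 
        print(n,k,"c",c,"diam",d,"hmid",mu,"yaw",round(float(np.arctan2(v[1],v[0])),3),"yaw c->h",round(float(np.arctan2(*(mu-c)[::-1])),3),"tip",tip,"tip r",np.linalg.norm(tip-c))
    print(n,"baseplate/bowl?",)
a=cv2.imread("pics/top0.png")[140:265,200:460]; b=cv2.imread("pics/scene0.png")[135:280,190:440]
cv2.imwrite("pics/crop.png",np.vstack([cv2.resize(a,(780,280),interpolation=cv2.INTER_CUBIC)[:280],cv2.resize(b,(780,320))]))
E
```

```text
top L c [560.8  -0.3] diam [122.8 124.4] hmid [661.2 -19.8] yaw -0.179 yaw c->h -0.192 tip [694.8 -25.8] tip r 136.4813843567747
top M c [495.5 303.8] diam [106.9 109.7] hmid [404.8 270.1] yaw -2.782 yaw c->h -2.785 tip [375.1 258.9] tip r 128.51902136129667
top S c [ 492.6 -307.3] diam [90.4 95.4] hmid [ 574.8 -330.3] yaw -0.28 yaw c->h -0.273 tip [ 608.8 -340.1] tip r 120.7948890201072
top baseplate/bowl?
scene L c [570.    5.8] diam [131.  163.4] hmid [674.8 -20.2] yaw -0.04 yaw c->h -0.243 tip [704.  -21.4] tip r 136.75149735367717
scene M c [505.7 305.5] diam [111.3 144.2] hmid [408.2 271. ] yaw -2.805 yaw c->h -2.801 tip [371.6 258.2] tip r 142.17283999272144
scene S c [ 506.2 -296.3] diam [102.1 146. ] hmid [ 587.6 -330.3] yaw -0.086 yaw c->h -0.395 tip [ 617.2 -332.8] tip r 116.81851379707446
scene baseplate/bowl?
```

View pics/crop.png

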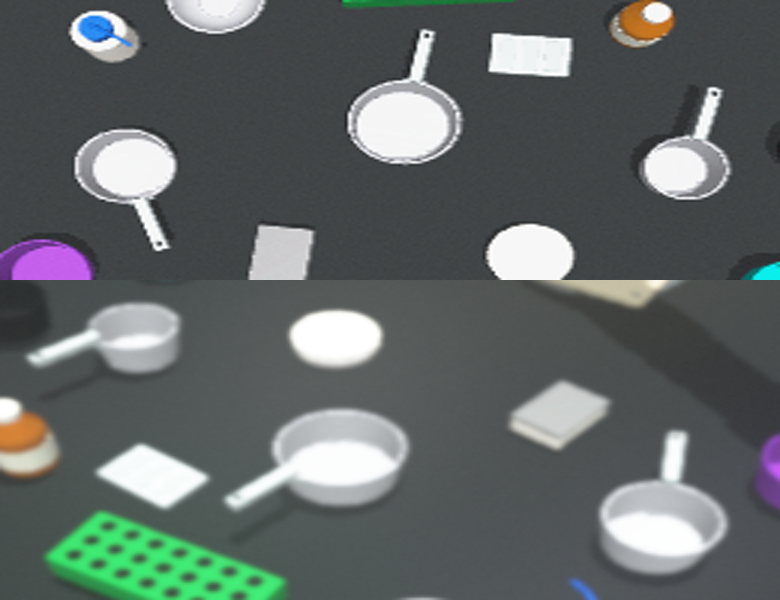

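Top-view rim diameters (124/108/92) and handle-tip radii (137/129/121) match the given sizes, so I use those. The plan is to grip each handle about 82 mm out from the pan's axis, outside the larger pan's rim.

```bash
cat > go.py <<'E'
import sys,numpy as np
from cell import *
from scipy.spatial.transform import Rotation as Ro
x,y,z,yaw=map(float,sys.argv[1:5]); s=read_state()
R=Ro.from_euler("xyz",s["tool_rot"]).as_matrix()
cy=np.arctan2(R[1,0],R[0,0]); d=(yaw-cy+np.pi)%(2*np.pi)-np.pi
print("t",s["clock"],"pos",s["eef_pos"].round(1),"yaw",round(cy,3),"q7",s["qpos"][6].round(2),"F",s["force"].round(1),"w",s["width"].round(1))
print("shift m",(R.T@(np.array([x,y,z])-s["eef_pos"])/1000).round(4),"turn",round(-d,3))
E
python3 go.py 416.8 274.6 160 -2.784
```

```text
Traceback (most recent call last):
  File "go.py", line 7, in <module>
    print("t",s["clock"],"pos",s["eef_pos"].round(1),"yaw",round(cy,3),"q7",s["qpos"][6].round(2),"F",s["force"].round(1),"w",s["width"].round(1))
                                                                                                                              ^^^^^^^^^^^^^^^^
AttributeError: 'float' object has no attribute 'round'
```

```bash
sed -i 's/s\["width"\].round(1)/round(s["width"],1)/' go.py
python3 go.py 416.8 274.6 160 -2.784
```

```text
t 0.1 pos [198.6 618.3 230.5] yaw 2.831 q7 -0.02 F [ 0.4 -0.7 -0.5] w 85.3
shift m [-0.3129 -0.2604  0.0709] turn -0.668
```

move_arm --series '[[[-0.313,-0.26,0.071],-0.668],[[-0.313,-0.26,0.071],-0.668],[[-0.313,-0.26,0.071],-0.668],[[-0.313,-0.26,0.071],-0.668],[[-0.313,-0.26,0.071],-0.668]]' --claw 0.7

```text
clock: 0.72
eef_pos: [364.6, 357.1, 176.9]
tool_rot: [-3.14, -0.001, -2.783]
force: [1.1, -0.0, -0.5]
width: 59.7
```

```bash
python3 go.py 416.8 274.6 110 -2.784
```

```text
t 0.725 pos [364.6 357.1 176.9] yaw -2.783 q7 0.98 F [ 1.1 -0.  -0.5] w 59.7
shift m [-0.0201 -0.0955  0.067 ] turn 0.001
```

move_arm --series '[[[-0.01,-0.048,0.033],0],[[-0.02,-0.0955,0.067],0],[[-0.02,-0.0955,0.067],0],[[-0.02,-0.0955,0.067],0]]'

```text
clock: 1.23
eef_pos: [416.5, 275.2, 110.0]
tool_rot: [-3.141, -0.001, -2.784]
force: [-0.1, 1.2, 1.0]
width: 59.9
```

```bash
python3 go.py 416.8 274.6 49 -2.784;  python3 - <<'E'
from h import *
a=get_image("scene");b=get_image("top")
cv2.imwrite("pics/g1.png",np.hstack([cv2.resize(a[170:290,330:470],None,fx=2.8,fy=2.8),cv2.resize(b[170:290,190:330],None,fx=2.8,fy=2.8)]))
E
```

```text
t 1.225 pos [416.5 275.2 110. ] yaw -2.784 q7 1.13 F [-0.1  1.2  1. ] w 59.9
shift m [-0.0001 -0.0006  0.061 ] turn 0.0
```

View pics/g1.png

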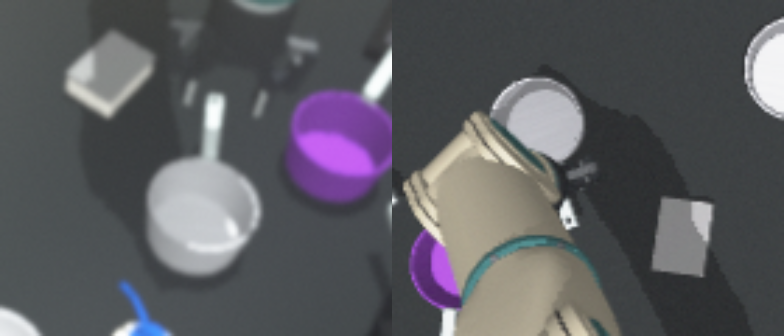

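The fingers straddle the medium handle: scene crop, handle at about (212,125), with fingers either side. Going down.

move_arm --series '[[[0,-0.0005,0.025],0],[[0,-0.0005,0.05],0],[[0,-0.0005,0.061],0],[[0,-0.0005,0.061],0]]'

```text
clock: 1.82
eef_pos: [416.0, 276.7, 49.6]
tool_rot: [3.141, -0.0, -2.779]
force: [0.2, 0.9, 0.3]
width: 59.8
```

move_arm --series '[[[0,0,0],0],[[0,0,0],0],[[0,0,0],0],[[0,0,0],0],[[0,0,0],0]]' --claw 0

```text
clock: 2.45
eef_pos: [416.4, 276.9, 50.2]
tool_rot: [3.141, 0.001, -2.78]
force: [-0.5, -0.7, 5.9]
width: 12.8
```

move_arm --series '[[[0,0,-0.01],0],[[0,0,-0.025],0],[[0,0,-0.045],0],[[0,0,-0.065],0],[[0,0,-0.08],0]]'

```text
clock: 3.08
eef_pos: [416.5, 276.9, 131.8]
tool_rot: [3.141, 0.002, -2.78]
force: [0.0, 0.9, -1.7]
width: 12.4
```

```bash
python3 go.py 482 -29 145 -2.784;  python3 - <<'E'
from h import *
a=get_image("scene");b=get_image("top")
cv2.imwrite("pics/g2.png",np.hstack([cv2.resize(a[150:290,330:470],None,fx=2.8,fy=2.8),cv2.resize(b[150:290,190:330],None,fx=2.8,fy=2.8)]))
E
```

```text
t 3.075 pos [416.5 276.9 131.8] yaw -2.78 q7 1.14 F [ 0.   0.9 -1.7] w 12.4
shift m [ 0.0471 -0.3093 -0.0136] turn 0.004
```

View pics/g2.png

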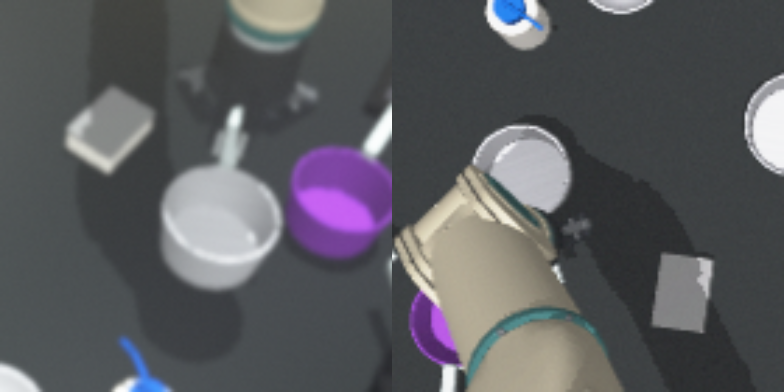

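Medium pan is lifted and looks about level. Carry it over the large pan.

move_arm --series '[[[0.005,-0.03,-0.013],0],[[0.012,-0.08,-0.013],0],[[0.02,-0.13,-0.013],0],[[0.027,-0.18,-0.013],0],[[0.035,-0.23,-0.013],0]]'

```text
clock: 3.8
eef_pos: [465.8, 48.3, 144.2]
tool_rot: [3.14, 0.003, -2.78]
force: [0.9, -0.2, -2.0]
width: 12.8
```

```bash
python3 go.py 481.7 -27.2 145 -2.78
```

```text
t 3.8 pos [465.8  48.3 144.2] yaw -2.78 q7 1.58 F [ 0.9 -0.2 -2. ] w 12.8
shift m [ 0.0119 -0.0763 -0.001 ] turn 0.0
```

move_arm --series '[[[0.005,-0.03,-0.001],0],[[0.01,-0.06,-0.001],0],[[0.012,-0.076,-0.001],0],[[0.012,-0.076,-0.001],0],[[0.012,-0.076,-0.001],0]]'

```text
clock: 4.42
eef_pos: [481.2, -25.4, 144.9]
tool_rot: [3.139, 0.003, -2.778]
force: [0.2, 0.2, -1.5]
width: 13.0
```

```bash
python3 go.py 481.7 -27.2 145 -2.78;  python3 - <<'E'
from h import *
a=get_image("scene");b=get_image("top")
cv2.imwrite("pics/s3.png",a);cv2.imwrite("pics/t3.png",b)
cv2.imwrite("pics/g3.png",np.hstack([cv2.resize(a[120:260,230:370],None,fx=2.8,fy=2.8),cv2.resize(b[120:260,265:405],None,fx=2.8,fy=2.8)]))
E
```

```text
t 4.425 pos [481.2 -25.4 144.9] yaw -2.778 q7 1.74 F [ 0.2  0.2 -1.5] w 13.0
shift m [ 0.0002 -0.0018 -0.0001] turn 0.002
```

View pics/g3.png

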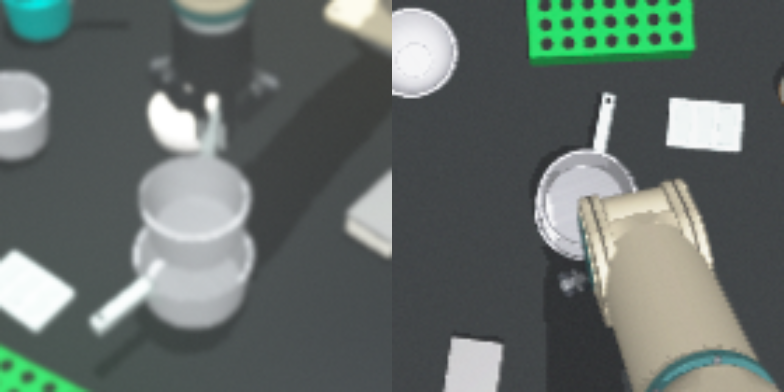

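Run:
```python
from h import *
for z in(150,155,160):
    P=ray("scene",[(230+x/2.8,120+y/2.8) for x,y in[(138,195),(251,200),(196,153),(192,241)]],z)
    print(z,P[:,:2].round(1).tolist(),"mid",P[:2,:2].mean(0).round(1),P[2:,:2].mean(0).round(1),np.linalg.norm(P[0]-P[1]),np.linalg.norm(P[2]-P[3]))
b=cv2.imread("pics/t3.png");cv2.imwrite("pics/g4.png",cv2.resize(b[165:225,305:375],None,fx=8,fy=8,interpolation=cv2.INTER_CUBIC))
```

```text
150 [[586.4, -44.4], [530.9, 52.4], [508.7, -27.9], [605.0, 32.4]] mid [558.7   4. ] [556.8   2.3] 111.6022701838979 113.61929809251205
155 [[589.7, -41.7], [534.5, 54.5], [512.4, -25.2], [608.2, 34.7]] mid [562.1   6.4] [560.3   4.7] 110.93349788023937 112.93843882683424
160 [[593.0, -39.0], [538.1, 56.7], [516.2, -22.6], [611.3, 37.0]] mid [565.5   8.9] [563.7   7.2] 110.26472557658073 112.25757956115633
```

View pics/g4.png

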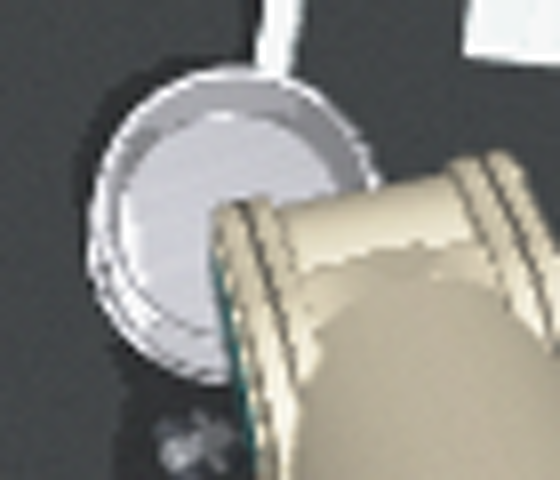

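```bash
python3 - <<'E'
from h import *
from scipy.optimize import least_squares
p=[(110,170),(128,130),(150,100),(200,73),(245,66),(300,80),(350,125),(378,180)]
for z in(150,155):
    P=ray("top",[(305+x/8-.45,165+y/8-.45) for x,y in p],z)[:,:2]
    r=least_squares(lambda c:np.hypot(*(P-c[:2]).T)-c[2],[560,0,54]).x
    r2=least_squares(lambda c:np.hypot(*(P-c[:2]).T)-54,[560,0]).x
    print(z,r,r2)
E
python3 go.py 482 -28 100 -2.78
```

```text
150 [562.82366168   2.30710895  52.27226783] [560.59132736   2.31419648]
155 [562.16526036   2.49691292  52.07098895] [559.67158359   2.50561067]
t 4.525 pos [481.3 -25.4 145. ] yaw -2.777 q7 1.74 F [ 0.1  1.2 -2.5] w 12.7
shift m [ 0.0004 -0.0028  0.045 ] turn 0.003
```

move_arm --series '[[[0.0004,-0.003,0.005],0],[[0.0004,-0.003,0.015],0],[[0.0004,-0.003,0.03],0],[[0.0004,-0.003,0.045],0],[[0.0004,-0.003,0.055],0]]'

```text
clock: 5.15
eef_pos: [481.6, -28.1, 88.7]
tool_rot: [3.139, 0.002, -2.777]
force: [-0.6, -0.3, -1.9]
width: 12.8
```

```bash
python3 go.py 481.6 -28.2 58 -2.78
```

```text
t 5.15 pos [481.6 -28.1  88.7] yaw -2.777 q7 1.71 F [-0.6 -0.3 -1.9] w 12.8
shift m [ 0.0001 -0.0002  0.0307] turn 0.003
```

move_arm --series '[[[0,0,0.007],0],[[0,0,0.013],0],[[0,0,0.019],0],[[0,0,0.024],0],[[0,0,0.028],0]]'

```text
clock: 5.78
eef_pos: [481.7, -27.9, 60.5]
tool_rot: [3.139, 0.002, -2.777]
force: [-0.0, -0.4, -1.4]
width: 12.9
```

move_arm --series '[[[0,0,0.002],0],[[0,0,0.004],0],[[0,0,0.005],0],[[0,0,0.005],0]]'

```text
clock: 6.28
eef_pos: [481.8, -27.9, 55.7]
tool_rot: [3.139, 0.002, -2.777]
force: [-1.1, 0.2, -0.5]
width: 12.5
```

move_arm --series '[[[0,0,0.001],0],[[0,0,0.001],0],[[0,0,0.001],0],[[0,0,0.001],0]]' --claw 0.6

```text
clock: 6.78
eef_pos: [481.8, -27.9, 54.7]
tool_rot: [3.139, 0.003, -2.777]
force: [0.1, -0.0, -0.1]
width: 51.4
```

move_arm --series '[[[0,0,-0.02],0],[[0,0,-0.05],0],[[0,0,-0.1],0],[[0,0,-0.15],0],[[0,0,-0.15],0]]' --claw 0.7

```text
clock: 7.4
eef_pos: [484.2, -28.5, 208.3]
tool_rot: [-3.141, 0.01, -2.777]
force: [0.4, 0.2, 0.4]
width: 60.0
```

```bash
python3 go.py 569.6 -329.1 200 2.866
```

```text
t 7.4 pos [484.2 -28.5 208.3] yaw -2.777 q7 1.78 F [0.4 0.2 0.4] w 60.0
shift m [ 0.0274 -0.3113  0.0082] turn 0.64
```

move_arm --series '[[[0.0275,-0.311,0.008],0.64],[[0.0275,-0.311,0.008],0.64],[[0.0275,-0.311,0.008],0.64],[[0.0275,-0.311,0.008],0.64],[[0.0275,-0.311,0.008],0.64]]'

```text
clock: 8.02
eef_pos: [569.1, -329.7, 198.8]
tool_rot: [3.136, 0.006, 2.866]
force: [0.9, 0.9, -1.0]
width: 59.6
```

```bash
python3 go.py 569.6 -329.1 100 2.866
python3 - <<'E'
from h import *
np.set_printoptions(precision=1,suppress=True)
a=get_image("scene");b=get_image("top")
cv2.imwrite("pics/s5.png",a);cv2.imwrite("pics/t5.png",b)
c,d,mu,v,tip=pan("top",b,(335,194));print("L",c,d,v)
cv2.imwrite("pics/g5.png",np.hstack([cv2.resize(a[120:260,220:360],None,fx=2.8,fy=2.8),cv2.resize(b[120:260,265:405],None,fx=2.8,fy=2.8)]))
E
```

```text
t 8.025 pos [ 569.1 -329.7  198.8] yaw 2.866 q7 1.75 F [ 0.9  0.9 -1. ] w 59.6
shift m [0.0003 0.0002 0.0988] turn -0.0
L [560.5  -0.2] [122.7 124.2] [ 1.  -0.2]
```

View pics/g5.png

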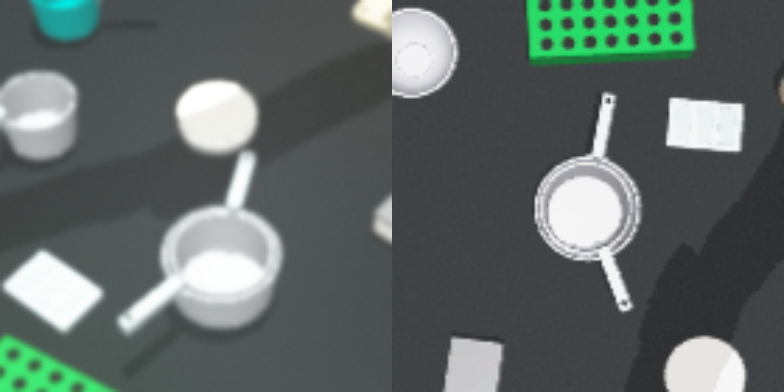

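The medium pan sits concentric in the large (top crop, centre about (587,208)), its handle pointing opposite the large's. Now grasp the small pan.

move_arm --series '[[[0.0003,0,0.05],0],[[0.0003,0,0.085],0],[[0.0003,0,0.12],0],[[0.0003,0,0.149],0],[[0.0003,0,0.149],0]]'

```text
clock: 8.75
eef_pos: [565.9, -336.0, 45.7]
tool_rot: [3.141, 0.001, 2.857]
force: [-1.6, 0.2, 0.8]
width: 59.6
```

move_arm --series '[[[0,0,0],0],[[0,0,0],0],[[0,0,0],0],[[0,0,0],0],[[0,0,0],0]]' --claw 0

```text
clock: 9.38
eef_pos: [567.0, -336.2, 46.8]
tool_rot: [3.141, 0.004, 2.857]
force: [1.1, 1.2, 5.8]
width: 12.7
```

move_arm --series '[[[0,0,-0.01],0],[[0,0,-0.025],0],[[0,0,-0.045],0],[[0,0,-0.07],0],[[0,0,-0.1],0]]'

```text
clock: 10.0
eef_pos: [566.3, -336.2, 148.4]
tool_rot: [3.141, 0.003, 2.857]
force: [0.3, -1.1, -2.6]
width: 13.4
```

```bash
python3 go.py 568 -80 155 1.657
```

```text
t 10.0 pos [ 566.3 -336.2  148.4] yaw 2.857 q7 1.74 F [ 0.3 -1.1 -2.6] w 13.4
shift m [ 0.0703  0.2464 -0.0066] turn 1.2
```

move_arm --series '[[[0.01,0.035,-0.0066],0.18],[[0.025,0.085,-0.0066],0.36],[[0.04,0.135,-0.0066],0.54],[[0.053,0.185,-0.0066],0.72],[[0.063,0.222,-0.0066],0.9]]'

```text
clock: 10.62
eef_pos: [568.4, -102.4, 156.2]
tool_rot: [3.137, 0.001, 1.953]
force: [0.5, 0.0, -1.8]
width: 12.8
```

```bash
python3 go.py 567.7 -79.7 155 1.657
```

```text
t 10.625 pos [ 568.4 -102.4  156.2] yaw 1.953 q7 0.7 F [ 0.5  0.  -1.8] w 12.8
shift m [0.0213 0.0078 0.0013] turn 0.296
```

move_arm --series '[[[0.01,0.004,0.0013],0.15],[[0.018,0.007,0.0013],0.296],[[0.0213,0.008,0.0013],0.296],[[0.0213,0.008,0.0013],0.296],[[0.0213,0.008,0.0013],0.296]]'

```text
clock: 11.25
eef_pos: [567.8, -80.4, 155.3]
tool_rot: [3.136, -0.001, 1.658]
force: [-0.1, -0.9, -1.7]
width: 12.7
```

```bash
python3 go.py 567.7 -79.7 155 1.657
python3 - <<'E'
from h import *
a=get_image("scene");b=get_image("top")
cv2.imwrite("pics/s6.png",a);cv2.imwrite("pics/t6.png",b)
cv2.imwrite("pics/g6.png",np.hstack([cv2.resize(a[160:240,250:330],None,fx=5,fy=5,interpolation=cv2.INTER_CUBIC),cv2.resize(b[150:230,295:375],None,fx=5,fy=5,interpolation=cv2.INTER_CUBIC)]))
E
```

```text
t 11.25 pos [567.8 -80.4 155.3] yaw 1.658 q7 0.45 F [-0.1 -0.9 -1.7] w 12.7
shift m [ 0.0007 -0.      0.0003] turn 0.001
```

View pics/g6.png

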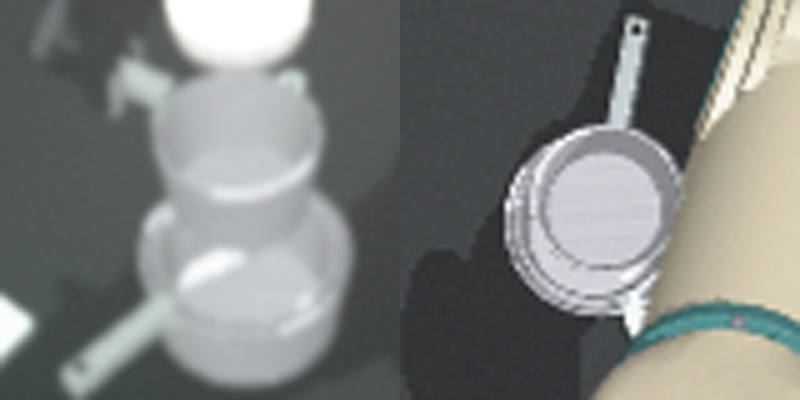

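Run:
```python
from h import *
from scipy.optimize import least_squares
z=168.5
Q=lambda p,u,v:[(u+x/5-.4,v+y/5-.4) for x,y in p]
for nm,p in(("top",[(612,125),(575,135),(548,158),(534,195),(650,137),(675,162),(685,192)]),):
    P=ray(nm,Q([(x-400,y) for x,y in p],295,150),z)[:,:2]
    print(least_squares(lambda c:np.hypot(*(P-c[:2]).T)-c[2],[560,0,46]).x,least_squares(lambda c:np.hypot(*(P-c[:2]).T)-46,[560,0]).x)
P=ray("scene",Q([(152,133),(323,140),(240,70),(236,200)],250,160),z)[:,:2];print(P,P[:2].mean(0),P[2:].mean(0),np.linalg.norm(P[0]-P[1]))
# nested medium rim at z=65, before (t5): threshold blob centre vs L
b=cv2.imread("pics/t5.png");print("nest outer",ray("top",[(265+587.5/2.8-.3-140*0-0,120+208/2.8-.3)],65) if 0 else "")
v=cv2.resize(b[165:225,305:365],None,fx=8,fy=8,interpolation=cv2.INTER_CUBIC)
cv2.imwrite("pics/g7.png",v)
```

```text
[560.25490045  -2.53202244  45.99937443] [560.25409395  -2.53201729]
[[587.53324075 -39.87351187]
 [540.85145059  40.72488549]
 [522.92574638 -25.905101  ]
 [601.26313038  24.72465166]] [5.64192346e+02 4.25686809e-01] [562.09443838  -0.59022467] 93.14124322474822
nest outer
```

View pics/g7.png

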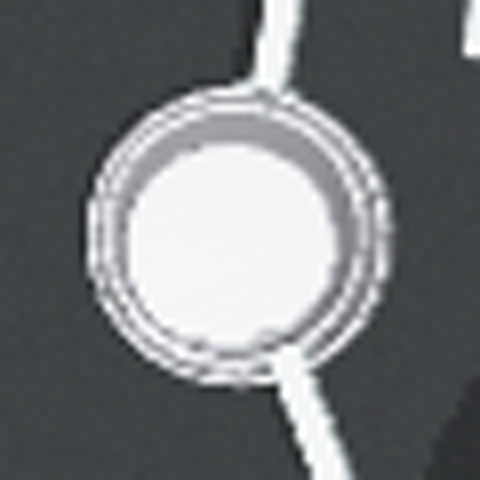

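Nested medium is concentric. The held small pan is at about (560.3, −2.5), so I shift about +2.3 mm in y and lower.

move_arm --series '[[[0.0022,0,0.005],0],[[0.0022,0,0.018],0],[[0.0022,0,0.034],0],[[0.0022,0,0.05],0],[[0.0022,0,0.06],0]]'

```text
clock: 11.98
eef_pos: [567.2, -78.0, 93.4]
tool_rot: [3.139, -0.001, 1.657]
force: [-0.2, 0.7, -1.5]
width: 13.1
```

```bash
python3 go.py 568 -78 60 1.657
```

```text
t 11.975 pos [567.2 -78.   93.4] yaw 1.657 q7 0.48 F [-0.2  0.7 -1.5] w 13.1
shift m [-0.0001  0.0007  0.0334] turn -0.0
```

move_arm --series '[[[0,0.0008,0.007],0],[[0,0.0008,0.014],0],[[0,0.0008,0.021],0],[[0,0.0008,0.027],0],[[0,0.0008,0.031],0]]'

```text
clock: 12.6
eef_pos: [568.0, -77.9, 62.1]
tool_rot: [3.139, -0.001, 1.657]
force: [-0.5, -0.2, -2.6]
width: 13.1
```

move_arm --series '[[[0,0,0.002],0],[[0,0,0.0035],0],[[0,0,0.0045],0],[[0,0,0.005],0]]'

```text
clock: 13.1
eef_pos: [568.1, -77.9, 57.1]
tool_rot: [3.138, -0.001, 1.657]
force: [0.1, -0.1, -1.8]
width: 13.2
```

move_arm --series '[[[0,0,0.0005],0],[[0,0,0.001],0],[[0,0,0.0015],0],[[0,0,0.0015],0]]'

```text
clock: 13.6
eef_pos: [568.4, -78.5, 56.6]
tool_rot: [3.138, -0.001, 1.657]
force: [-1.5, -1.1, 6.4]
width: 12.7
```

move_arm --series '[[[0,0,0],0],[[0,0,0],0],[[0,0,0],0],[[0,0,0],0]]' --claw 0.6

```text
clock: 14.1
eef_pos: [568.4, -78.4, 56.4]
tool_rot: [3.138, -0.001, 1.657]
force: [-0.3, -0.8, -0.8]
width: 51.5
```

move_arm --series '[[[0,0,-0.02],0],[[0,0,-0.05],0],[[0,0,-0.1],0],[[0,0,-0.15],0],[[-0.05,0,-0.19],0]]'

```text
clock: 14.72
eef_pos: [572.9, -122.6, 247.2]
tool_rot: [3.136, -0.004, 1.665]
force: [1.3, -1.4, -0.6]
width: 50.9
```

move_arm --series '[[[-0.05,0,0],0],[[-0.1,0,0],0],[[-0.15,0,0],0],[[-0.2,0,0],0],[[-0.2,0,0],0]]'

```text
clock: 15.35
eef_pos: [589.7, -327.7, 246.0]
tool_rot: [3.138, -0.0, 1.658]
force: [-0.6, 0.3, -0.4]
width: 50.9
```

Run:
```python
from h import *
a=get_image("scene");b=get_image("top")
cv2.imwrite("pics/g8.png",np.hstack([cv2.resize(a[160:260,230:330],None,fx=4,fy=4,interpolation=cv2.INTER_CUBIC),cv2.resize(b[145:245,285:385],None,fx=4,fy=4,interpolation=cv2.INTER_CUBIC)]))
s=read_state();print(s["clock"],s["eef_pos"],s["force"])
```

```text
15.45 [ 591.32197376 -321.84018633  245.89704461] [-0.22720988  0.98557955 -0.59025457]
```

View pics/g8.png

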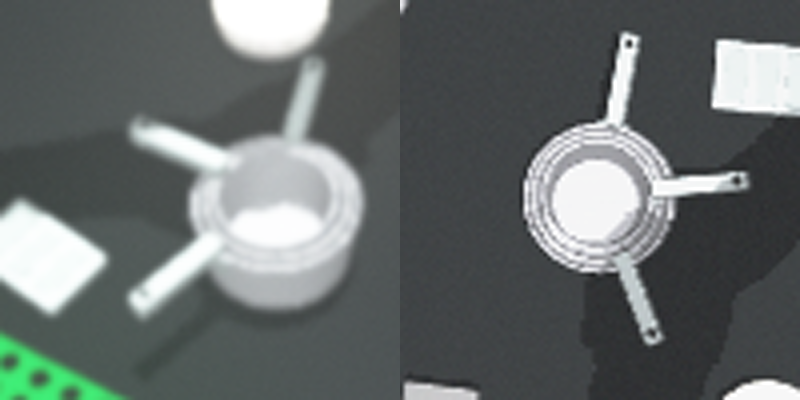

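All three are concentric with handles about 75° apart, and the small pan touched bottom at the expected height. Handing in.

```bash
python3 -c "
from cell import *
print(finish_job(),read_state()['clock'])"
```

```text
the job is handed in; nothing more can be done
the job is handed in; nothing more can be done
```

The three pans are nested and the job was handed in at about 15.5 s of the 62 s allowed. I lowered the medium pan into the large one and let go. I then lowered the small pan into the medium one, held by its handle until it touched bottom.

- **Fit:** The last top view shows the three rims concentric, with the handles roughly 75° apart or more. All fingers were released and the gripper was well clear. I judged level only by eye.
- **Depth:** The small pan touched bottom at tool height 56.6 mm, against 56.8 mm expected for fully home. The medium pan was let go at 54.7 mm, against about 55.2 mm expected.
- **Large pan:** It measured (560.5, −0.2) mm after the medium pan went in, against (560.8, −0.3) mm at the start. I did not measure it again after the small pan went in.
- **Disagreements:** The two cameras differed by up to about 4 mm on the held pans, and I used the top view because its sizes matched the given ones. During the quick descent onto the small pan's handle the tool drifted about 7 mm sideways, which probably nudged that pan. I measured the pan again and corrected before lowering it.
- **Bystanders:** I did not measure their final positions. None of the moves came near them at their height, and those visible in the last pictures look unmoved.

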